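# Stand the leaning bottle on the balance

### The job

The small amber bottle with the white cap leans in the slanted white rest; take it out and stand it upright in the middle of the round steel pan of the bench balance so that it can be weighed. Set it down gently, do not drop it on the pan, let go of it, and leave the other things on the bench where they are.

Things in the scene. Friction and masses are not known exactly. Their poses are not given: they have to be found in the camera images.
- amber_bottle: Closed amber-brown reagent bottle with pale label, orange stripe and white ribbed cap, 90 mm high, about 0.16 kg, centre of mass roughly half way up. Body 53 mm across and straight up to 64 mm, then a shoulder; cap 42 mm across from 75 to 90 mm. Origin: centre of its underside; z along its axis to the cap. At the start it leans 30 degrees from vertical in the rest.
- bottle_rest: White slanted rest, fixed, base 130 x 84 mm. Origin: on the bench under the centre of the bottle's underside (36 mm up); z up. The bottle's top leans 30 degrees to its -x, roughly towards the robot. A back plate 46 mm wide lies under the lower 52 mm of the bottle; cheeks 70 mm apart outside cover its lowest 23 mm at +y and -y. Otherwise open: grip across y, draw out along the bottle's axis.
- balance: White compact bench balance with dark display on its front edge, 156 x 140 mm, fixed to the bench. Origin: on the bench under the centre of the housing; display towards its -x; z up.
- balance_pan (a point): Centre of the top face of the balance's round steel pan: flat disc, 110 mm across, without rim, 46 mm above the bench and 10 mm above the housing. z up. It does not give way.
- vial: Bystander: small reagent vial with blue cap, 26 mm across, 58 mm high, standing between the rest and the balance. Origin: centre of its underside.
- marker_red: Bystander: red and white marker pen lying down, 137 mm long. Origin: centre of its underside; it lies along its x.
- forceps: Bystander: steel forceps lying down, 121 x 16 x 7 mm. Origin: centre of its underside; they lie along their x.
Mind the look-alikes: they are no part of the job. There is more than one size of the balance; the one meant has the size given above.

How it is judged:
By the outcome, as a careful person would: the job done as asked, in the order asked, and still so for the second after the job is handed in, with the robot touching nothing.
It also fails if it takes over 35 s, if anything falls off the work surface, if the arm or the gripper's body presses on something with over 40 N, if the wrist force passes 120 N, or if a joint passes its speed limit or range.

### The arm

A 6-joint arm with a two-finger parallel gripper is mounted at the origin on the work surface; the furniture and walls round the work are solid. World frame = base frame: x ahead of the robot, y to its left, z up, the work surface at z = 0. Lengths are in m, angles in rad, forces in N, time in s.
With the tool pointing down it reaches from about 0.35 to 0.85 m from the base axis. Payload 8.1 kg.
Tool frame: the origin (TCP) lies midway between the tips of the shut fingers; the grasp point (between the pads) lies 19 mm behind it (r.hold_point_z is the distance from the TCP to the grasp point, in m); z points along the fingers, y is the line along which they close (so a half turn about z gives the same grasp; the last joint's range is limited). The gripper opens to 85 mm and grips with 20 to 120 N. Pads are 22 mm wide; open, the fingers measure 114 mm over their backs; the gripper's body (76 mm by 85 mm) begins 54 mm behind the grasp point. The pads swing forward as they close: fully open they stand 13 mm farther back than shut.
Start: joints at [-1.26, 0.13, 1.488, -0, 1.523, -0.085], TCP at [0.231, -0.554, 0.231] pointing down, gripper open.
Joint ranges: [-2.96, 2.96], [-0.89, 2.26], [0.02, 2.5], [-1.34, 4.48], [0, 2.73], [-2.66, 2.66]. Speed limits (rad/s): [2.39, 2.39, 2.79, 3.14, 3.14, 3.14].

### API

Orientations are given as a unit quaternion [w, x, y, z].
In Python, from plant import r gives the robot as it stands.
- The arm moves only by the tool step_arm, never from a script. Its argument "rows" is a list of rows, each a list of 6 numbers: the shift along the tool's x, y, z in m, then the turn, a rotation vector about the tool's x, y, z in degrees. In form: [[dx, dy, dz, ax, ay, az], ...]. A call has 1 to 8 rows; each row is the pose to reach, as a shift and turn from the pose commanded when the call began, along the tool's axes at that moment; what a row does not reach only later rows make up. A row lasts 1/8 s, in which the tool goes at most 62.5 mm and 10.7 degrees, less where a joint would pass 70% of its speed; a pose out of reach is approached as far as the arm can. A call with a gripper value outside its range is refused whole. "jaw" is the closure, from 0 (fully open) to 1 (shut), set as the call begins (left out, the last holds). The fingers move at their own pace and stop on an object; "grip_force" is the grip in N (left out, the last holds). Time passes only in rows, so rows that repeat a pose let the fingers close. It gives the time, the measured TCP pose, the force, the opening and the grip force at its end, in the units of the state.
- r.get_state(): the state, without advancing time (a new reading comes with each control period).
- r.camera(name): name is "scene" or "top" or "wrist"; returns a dict with "pixels" (384x512x3 uint8, red, green, blue), "range_z" (384x512 float32, m along the optical axis (not along the pixel's ray), 0 where there is no reading), "fx", "fy", "cx", "cy" (pixels), "xyz" and "orientation" of the camera in the world; the wrist camera has in their place "T_tool_cam" (4x4, takes a point from camera to tool coordinates, whose origin is the TCP and whose axes are the flange's). Camera axes: x right, y up, looking along -z (the intrinsics and any distortion apply to the point x, -y, -z); pixel columns grow to the right and rows downward; lengths in m; the calibration is good to about 2 mm. The wrist camera is an equidistant fisheye: a pixel r from the principal point sees the ray r / f radians off the axis. A picture is of the moment at which its call begins: read the wrist's pose just before it.
- r.job_done(): hands the job in; it is judged then, once.
The state is a dict: "time": time; "joint_pos": joint angles; "joint_vel": joint speeds; "joint_efforts": joint torques, N m; "tool_pos": TCP position; "ee_rot": TCP orientation; "contact_force": force on the tool from outside, world axes, zero at the start; "wrist_torque": the same for the moment, N m; "finger_gap": opening from 0.0 (shut) to 1.0 (fully open); "gripper_force": force on a finger pad.
Only numpy, scipy, OpenCV 4.12 (cv2) and the standard library are available. Lean on these libraries where they do the work, as an engineer would, in place of code of your own. Each camera call takes 0.05 s, during which the arm holds its last target. There are 200 camera calls.

## Working session

There is one attempt and no reset: what is moved stays moved. The work goes in short steps, Python scripts to look and compute and a tool call to move; the robot and the scene stay as the last step left them, time stands still between calls to the robot, and variables do not carry over. Pictures are saved under pics/ and viewed, at most 10 in all, crops included, and the job is handed in when it is done.

Besides the shell and the picture viewer there is one more tool, called in YAML: its name, and indented under it one key for each argument. step_arm: Moves the arm, as the interface text tells. Its arguments: {"type":"object","properties":{"rows":{"type":"array","items":{"type":"array","items":{"type":"number"}}},"jaw":{"type":"number"},"grip_force":{"type":"number"}},"required":["rows"]}

```bash
mkdir -p pics; cat > h.py <<'E'
import numpy as np,cv2
from scipy.spatial.transform import Rotation as R
from plant import r
def q(o): return R.from_quat([o[1],o[2],o[3],o[0]])
def cloud(c):
    z=c["range_z"]; v,u=np.mgrid[:384,:512]
    p=np.stack([(u-c["cx"])/c["fx"]*z,-(v-c["cy"])/c["fy"]*z,-z],-1)
    return p@q(c["orientation"]).as_matrix().T+np.array(c["xyz"])
E
python3 - <<'E'
from h import *
s={}
for n in("scene","top"):
    c=r.camera(n); np.savez(n+".npz",**{k:v for k,v in c.items() if not isinstance(v,str)}); s[n]=c["pixels"][:,:,::-1]
    print(n,[ (k,v) for k,v in c.items() if k not in("pixels","range_z")])
    cv2.imwrite(f"pics/{n}.png",cv2.resize(s[n],(800,600)))
st=r.get_state();print(st)
E
```

```text
scene [('fx', 432.47555179880544), ('fy', 432.47555179880544), ('cx', 261.430760263416), ('cy', 188.4795232843478), ('xyz', array([-0.29121544, -1.12360835,  0.71844733])), ('orientation', array([ 0.81697126,  0.50599264, -0.13712994, -0.24025984]))]
top [('fx', 434.08465196349624), ('fy', 434.08465196349624), ('cx', 251.32602094862395), ('cy', 199.54907449487993), ('xyz', array([ 0.3252459 , -0.04869579,  1.31145328])), ('orientation', array([ 0.71036074,  0.0238615 , -0.02258786, -0.70307043]))]
{'time': 0.1, 'joint_pos': array([-1.26041236e+00,  1.31061012e-01,  1.48914280e+00,  2.26635033e-05,
        1.52302566e+00, -8.54176156e-02]), 'joint_vel': array([ 0.00043629, -0.00307092, -0.00018447,  0.00012351,  0.00061317,
       -0.00047556]), 'joint_efforts': array([ 6.85845844e-04, -5.70949101e+01, -5.01943016e+01, -2.90573544e-04,
        8.08326731e-03, -6.68429971e-05]), 'tool_pos': array([ 0.23119785, -0.55313912,  0.2303792 ]), 'ee_rot': array([-8.14506547e-04,  9.80481246e-01,  1.96610925e-01, -8.06162878e-05]), 'contact_force': array([ 0.64268226,  0.38311998, -0.24782948]), 'wrist_torque': array([ 0.00569739, -0.00278183, -0.01213379]), 'gripper_force': 0.0, 'finger_gap': 1.0020746608465467}
```

View pics/scene.png

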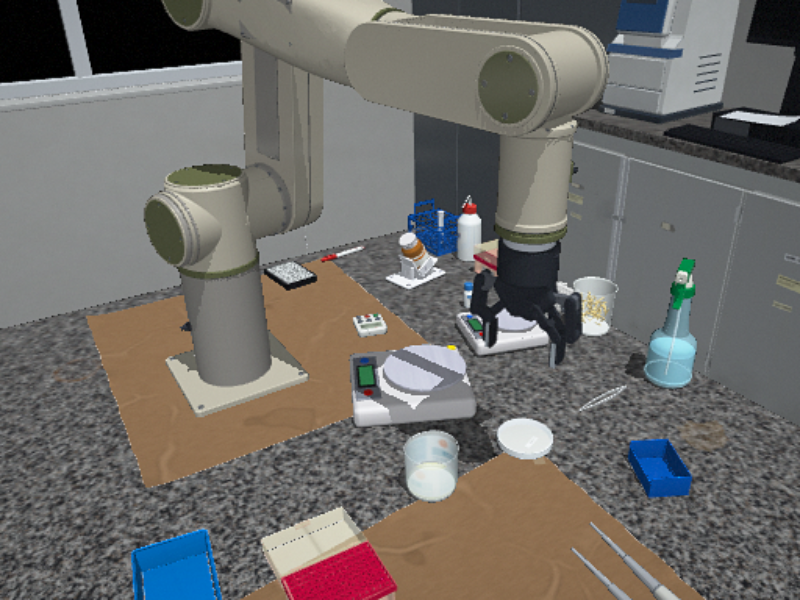

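View pics/top.png

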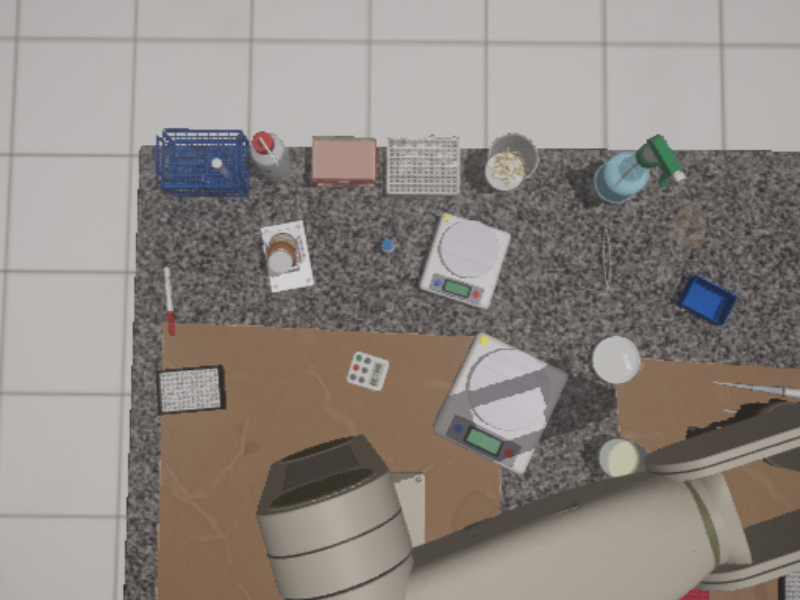

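The scene view shows the bottle in its rest at about (412,250), with the small balance behind the gripper at (505,320). In the top view the bottle and rest are at (285,255), the vial at (388,245), the small balance at (465,260) and the larger look-alike at (500,400).

```bash
python3 - <<'E'
from h import *
c=dict(np.load("top.npz")); P=cloud(c); im=c["pixels"]; hsv=cv2.cvtColor(im,cv2.COLOR_RGB2HSV)
k=.64
def box(u0,v0,u1,v1):
    m=np.zeros((384,512),bool); m[int(v0*k):int(v1*k),int(u0*k):int(u1*k)]=1; return m
def info(n,m):
    p=P[m]; print(n,m.sum(),p.mean(0).round(4),"min",p.min(0).round(3),"max",p.max(0).round(3))
z=P[...,2]
bal=box(415,205,515,312)
print(np.histogram(z[bal],bins=np.arange(-.01,.07,.005)))
pan=bal&(z>.0415)&(z<.055); 
def circ(m):
    n,l,s,ce=cv2.connectedComponentsWithStats(m.astype(np.uint8)); i=1+s[1:,4].argmax(); return l==i
pm=circ(pan); info("pan",pm)
(cc,rr)=cv2.minEnclosingCircle(P[pm][:,:2].astype(np.float32)); print("pan circ",cc,rr)
hm=circ(bal&(z>.02)); b=cv2.minAreaRect(P[hm][:,:2].astype(np.float32)); print("bal",b)
rb=box(250,212,322,300)
rest=circ(rb&(z>.004)&(hsv[...,2]>0)); b=cv2.minAreaRect(P[rest][:,:2].astype(np.float32)); print("rest",b, cv2.boxPoints(b))
white=rb&(hsv[...,1]<50)&(hsv[...,2]>120)
info("lowwhite",white&(z<.02)&(z>.002))
cap=circ(white&(z>.085)); info("cap",cap)
amb=rb&(hsv[...,1]>90)&(z>.03); info("amber",amb)
v=box(375,232,402,258)&(z>.02); info("vial",v)
# range of obstacles
for n,bx in dict(redbottle=(245,125,292,185),rack=(150,125,250,200),pink=(310,130,380,190),wire=(385,130,462,197),cup=(480,130,540,192),marker=(160,262,180,338)).items():
    info(n,box(*bx)&(z>.008))
# cap normal via plane fit on cap top
p=P[cap]; q0=p-p.mean(0); print(np.linalg.svd(q0,full_matrices=False)[1:])
cs=dict(np.load("scene.npz")); Q=cloud(cs)
roi=im[int(205*k):int(305*k),int(240*k):int(520*k)]
cv2.imwrite("pics/crop.png",cv2.resize(roi[:,:,::-1],None,fx=4.4,fy=4.4,interpolation=cv2.INTER_CUBIC))
for (n,(u,vv)) in {"scene_cap":(405,240),"pan":(520,322)}.items(): print(n,Q[int(vv*k),int(u*k)])
E
```

```text
(array([ 47, 779, 971,  89,   5,  11,  11, 120, 620, 540, 384, 666,  95,
         1,   0]), array([-0.01 , -0.005,  0.   ,  0.005,  0.01 ,  0.015,  0.02 ,  0.025,
        0.03 ,  0.035,  0.04 ,  0.045,  0.05 ,  0.055,  0.06 ,  0.065]))
pan 1065 [ 0.5298 -0.1882  0.0466] min [ 0.476 -0.241  0.042] max [ 0.584 -0.135  0.053]
pan circ (0.5295964479446411, -0.18824931979179382) 0.055001381784677505
bal ((0.4439917206764221, -0.1608859747648239), (0.1406099498271942, 0.2949197590351105), 72.11659240722656)
rest ((0.43334269523620605, 0.10360874235630035), (0.35123682022094727, 0.127118319272995), 34.73908615112305) [[ 0.25280872  0.05576439]
 [ 0.3252459  -0.04869578]
 [ 0.6138767   0.1514531 ]
 [ 0.54143953  0.25591326]]
lowwhite 575 [0.5054 0.1523 0.0099] min [0.435 0.099 0.002] max [0.606 0.234 0.019]
cap 194 [0.4929 0.1546 0.1201] min [ 0.325 -0.049  0.093] max [0.515 0.182 1.311]
amber 98 [0.5196 0.1558 0.0988] min [0.491 0.133 0.077] max [0.538 0.185 0.112]
vial 65 [ 0.5296 -0.0353  0.0686] min [ 0.325 -0.049  0.021] max [ 0.544 -0.023  1.311]
redbottle 651 [0.6861 0.1829 0.1057] min [ 0.325 -0.049  0.008] max [0.744 0.248 1.311]
rack 1740 [0.6898 0.3146 0.057 ] min [ 0.325 -0.049  0.008] max [0.748 0.391 1.311]
pink 1300 [0.6864 0.0477 0.0767] min [ 0.325 -0.049  0.008] max [0.735 0.107 1.311]
wire 1644 [ 0.6906 -0.1009  0.0355] min [ 0.325 -0.169  0.008] max [ 0.751 -0.032  1.311]
cup 873 [ 0.6927 -0.2624  0.0672] min [ 0.325 -0.306  0.008] max [ 0.734 -0.049  1.311]
marker 143 [0.423  0.3728 0.0479] min [ 0.325 -0.049  0.008] max [0.496 0.397 1.311]
(array([1.22533905, 0.15187626, 0.14888239]), array([[-0.13374356, -0.16831321,  0.97661831],
       [ 0.96841028,  0.18708772,  0.16486274],
       [ 0.21046187, -0.96781654, -0.13797446]]))
scene_cap [0.48741086 0.1563415  0.11103885]
pan [ 0.52994874 -0.21419449  0.04286877]
```

View pics/crop.png

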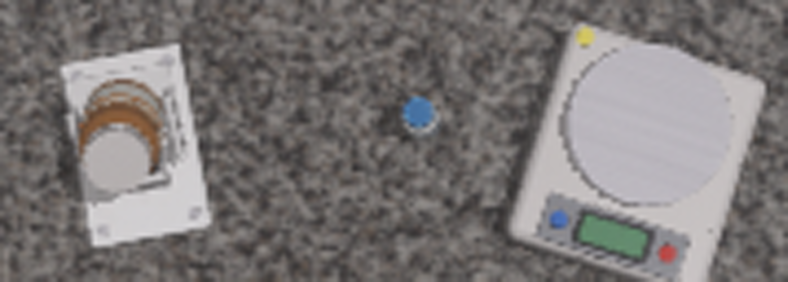

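The crop shows the rest base with corners near (62,67), (180,44), (210,222) and (95,245), and the cap disc at about (117,158). The pan disc is at (650,125). It fits a 55 mm radius at z = 0.046, which matches the small balance.

```bash
python3 - <<'E'
from h import *
c=dict(np.load("top.npz")); im=c["pixels"]; hsv=cv2.cvtColor(im,cv2.COLOR_RGB2HSV)
Rw=q(c["orientation"]).as_matrix()
def ray(u,v,z):
    d=np.array([(u-c["cx"])/c["fx"],-(v-c["cy"])/c["fy"],-1])@Rw.T
    o=np.array(c["xyz"]); return o+d*(z-o[2])/d[2]
cor=np.array([ray(a/4.4+153-.4,b/4.4+131-.4,.006) for a,b in((62,67),(180,44),(210,222),(95,245))])
print(cor.round(4)); 
print("lens",np.linalg.norm(np.roll(cor,-1,0)-cor,axis=1))
d=cor[0]-cor[3]+cor[1]-cor[2]; e=cor[0]-cor[1]+cor[3]-cor[2]
print("yaw",np.degrees([np.arctan2(d[1],d[0]),np.arctan2(-e[0],e[1])]),"centre",cor.mean(0))
P=cloud(c);m=np.zeros((384,512),bool);m[135:195,158:206]=1
m&=(hsv[...,1]<40)&(hsv[...,2]>130)&(P[...,2]>.09)&(P[...,2]<.14)
n,l,s,ce=cv2.connectedComponentsWithStats(m.astype(np.uint8)); i=1+s[1:,4].argmax(); p=P[l==i]
mid=(p.min(0)+p.max(0))/2; print("cap",s[i],p.mean(0),mid,p.max(0)-p.min(0))
A=np.c_[p[:,:2],np.ones(len(p))]; print(np.linalg.lstsq(A,p[:,2],rcond=None)[0])
cs=dict(np.load("scene.npz"));Q=cloud(cs);h2=cv2.cvtColor(cs["pixels"],cv2.COLOR_RGB2HSV)
m=np.zeros((384,512),bool);m[145:185,245:285]=1
a=m&(h2[...,1]>100)&(h2[...,0]<20)&(Q[...,2]>.03); print("amber scene",a.sum(),Q[a].mean(0),Q[a].min(0),Q[a].max(0))
w=m&(h2[...,1]<60)&(Q[...,2]>.085); print("cap scene",w.sum(),Q[w].mean(0),Q[w].min(0),Q[w].max(0))
E
```

```text
[[0.5721 0.213  0.006 ]
 [0.589  0.1318 0.006 ]
 [0.4656 0.1088 0.006 ]
 [0.4489 0.1875 0.006 ]]
lens [0.08295533 0.12555375 0.08042108 0.12583665]
yaw [11.12385226 11.85283369] centre [0.51889517 0.16029933 0.006     ]
cap [172 159  15  16 188] [0.49344283 0.15539161 0.11404855] [0.49464481 0.15628359 0.11303924] [0.04164074 0.04047835 0.02547834]
[ 0.40226756  0.07061738 -0.09542084]
amber scene 95 [0.50403926 0.14111911 0.08207481] [0.4807006  0.12999859 0.03384604] [0.54186089 0.16904519 0.10444947]
cap scene 99 [0.46934609 0.11170969 0.12751   ] [-0.29121544 -1.12360835  0.08547845] [0.53104237 0.17566807 0.71844733]
```

```bash
cat >> h.py <<'E'
def pose(yaw,tilt,pos):
    y,t=np.radians([yaw,tilt]); zz=np.array([np.sin(t)*np.cos(y),np.sin(t)*np.sin(y),-np.cos(t)])
    yy=np.array([np.sin(y),-np.cos(y),0]); return np.c_[np.cross(yy,zz),yy,zz],np.array(pos)
def row(T,cur=None):
    if cur is None:
        s=r.get_state(); cur=(q(s["ee_rot"]).as_matrix(),np.array(s["tool_pos"]))
    M,p=T; return np.r_[cur[0].T@(p-cur[1]),R.from_matrix(cur[0].T@M).as_rotvec(degrees=True)].round(4)
O=np.array([.5375,.1644,.036]); PSI=11.4
AX=np.array([-.5*np.cos(np.radians(PSI)),-.5*np.sin(np.radians(PSI)),.8660])
E
python3 - <<'E'
from h import *
print(row(pose(PSI,0,(.42,-.25,.26))),row(pose(PSI,30,O+.16*AX)))
E
```

```text
[ 2.91100e-01 -2.07000e-01 -2.92000e-02 -9.39000e-02 -1.00000e-04
  1.12777e+01] [ 0.4808 -0.5595  0.0568 -3.0442 29.9021 10.9939]
```

step_arm:
  rows:
    - [0.29, -0.207, -0.03, 0, 0, 11.3]
    - [0.29, -0.207, -0.03, 0, 0, 11.3]
    - [0.29, -0.207, -0.03, 0, 0, 11.3]
    - [0.29, -0.207, -0.03, 0, 0, 11.3]
    - [0.29, -0.207, -0.03, 0, 0, 11.3]
    - [0.29, -0.207, -0.03, 0, 0, 11.3]
    - [0.29, -0.207, -0.03, 0, 0, 11.3]
    - [0.29, -0.207, -0.03, 0, 0, 11.3]
  jaw: 0

```text
time: 1.1
tool_pos: [0.4188, -0.251, 0.2609]
ee_rot: [-0.0, 0.995, 0.099, -0.0]
contact_force: [0.2, -0.3, -0.2]
finger_gap: 0.998
gripper_force: 0.0
```

```bash
python3 - <<'E'
from h import *
s=r.get_state();print(s["time"],s["tool_pos"],s["joint_pos"]);print(row(pose(PSI,30,O+.16*AX)))
E
```

```text
1.1 [ 0.41880736 -0.25097862  0.26090738] [-6.44553627e-01 -1.86091896e-01  1.74518642e+00 -5.13656136e-04
  1.58308070e+00  7.26982975e-01]
[ 1.18600e-01 -3.83700e-01  8.63000e-02 -9.50000e-03  3.00442e+01
  1.46000e-02]
```

step_arm:
  rows:
    - [0.05, -0.2, 0, 0, 10, 0]
    - [0.08, -0.25, 0, 0, 20, 0]
    - [0.119, -0.384, 0.06, 0, 30, 0]
    - [0.119, -0.384, 0.06, 0, 30, 0]
    - [0.119, -0.384, 0.086, 0, 30, 0]
    - [0.119, -0.384, 0.086, 0, 30, 0]
    - [0.119, -0.384, 0.086, 0, 30, 0]
    - [0.119, -0.384, 0.086, 0, 30, 0]

```text
time: 2.1
tool_pos: [0.4576, 0.1533, 0.1722]
ee_rot: [-0.026, 0.961, 0.1, 0.255]
contact_force: [-0.3, 0.0, -0.8]
finger_gap: 0.999
gripper_force: 0.0
```

step_arm:
  rows:
    - [0, 0, 0, 0, 0, 0]
    - [0, 0, 0, 0, 0, 0]

```text
time: 2.35
tool_pos: [0.4609, 0.1468, 0.176]
ee_rot: [-0.025, 0.961, 0.094, 0.258]
contact_force: [-0.1, 0.9, 0.1]
finger_gap: 1.0
gripper_force: 0.0
```

```bash
python3 - <<'E'
from h import *
s=r.get_state();print(s["time"],s["tool_pos"],s["joint_pos"]);print(row(pose(PSI,30,O+.16*AX)),row(pose(PSI,30,O+.029*AX)))
c=r.camera("wrist"); print(c["fx"],c["cx"],c["cy"]);T=c["T_tool_cam"];print(T)
im=c["pixels"][:,:,::-1].copy()
# predicted pixels of cap top and underside axis points, in tool frame
M=q(s["ee_rot"]).as_matrix()
for h in(0,.09):
    p=np.linalg.inv(T)@np.r_[M.T@(O+h*AX-s["tool_pos"]),1]; x,y,z=p[0],-p[1],-p[2]; th=np.arctan2(np.hypot(x,y),z); a=np.arctan2(y,x)
    u,v=c["cx"]+c["fx"]*th*np.cos(a),c["cy"]+c["fy"]*th*np.sin(a); print(h,u,v); cv2.circle(im,(int(u),int(v)),3,(0,255,0),-1)
cv2.imwrite("pics/w1.png",cv2.resize(im,(800,600)))
E
```

```text
2.35 [0.46093349 0.14682955 0.17596941] [ 0.20761221 -0.74190179  2.37959672 -0.00836335  0.97949765  1.58639518]
[-0.002  -0.0021  0.0005  0.1497 -0.0491 -0.1979] [-0.0021 -0.0024  0.1315  0.1497 -0.0491 -0.1979]
297.3186396354542 256.1558303101547 199.09386850049353
[[-9.94459805e-04  9.50704721e-01  3.10096024e-01  7.89204174e-02]
 [ 9.99999339e-01  7.66639139e-04  8.56546612e-04 -1.60166349e-03]
 [ 5.76591159e-04  3.10096671e-01 -9.50704855e-01 -1.42652639e-01]
 [ 0.00000000e+00  0.00000000e+00  0.00000000e+00  1.00000000e+00]]
0 255.5442391492466 183.02486749659667
0.09 255.5530714024533 213.2942119891855
```

View pics/w1.png

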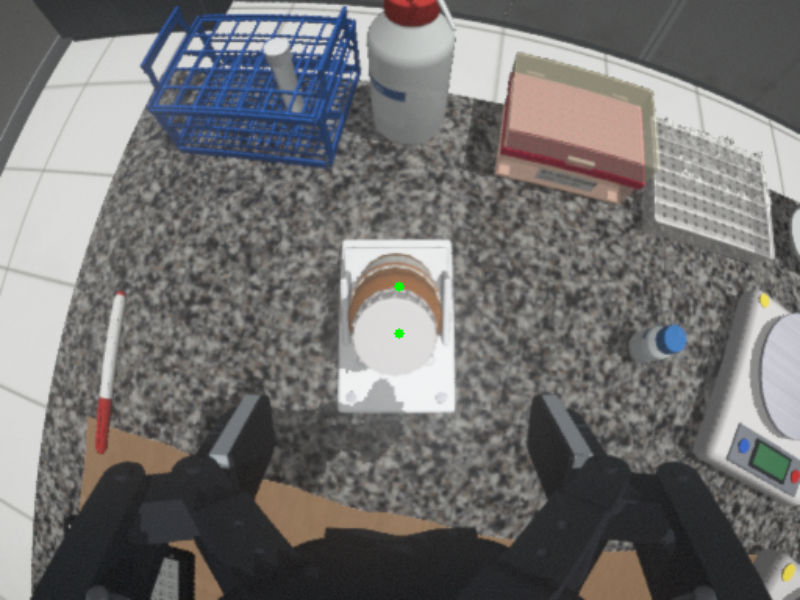

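The wrist view shows the rest at (397,325), with the cap centred near (394,333), about 2 mm left of my prediction at (399,333). The yaw matches, so I'll correct y and descend along the axis.

step_arm:
  rows:
    - [-0.002, -0.0045, 0.03, 0, 0, 0]
    - [-0.002, -0.0045, 0.06, 0, 0, 0]
    - [-0.002, -0.0045, 0.085, 0, 0, 0]
    - [-0.002, -0.0045, 0.105, 0, 0, 0]
    - [-0.002, -0.0045, 0.12, 0, 0, 0]
    - [-0.002, -0.0045, 0.131, 0, 0, 0]
    - [-0.002, -0.0045, 0.131, 0, 0, 0]
    - [-0.002, -0.0045, 0.131, 0, 0, 0]

```text
time: 3.4
tool_pos: [0.5223, 0.1648, 0.0616]
ee_rot: [-0.025, 0.961, 0.095, 0.258]
contact_force: [0.2, 0.0, -0.4]
finger_gap: 1.002
gripper_force: 0.0
```

```bash
python3 - <<'E'
from h import *
s=r.get_state();print(s["time"],s["tool_pos"],s["joint_pos"],s["contact_force"]);print(row(pose(PSI,30,O+.029*AX)))
c=r.camera("wrist")
cv2.imwrite("pics/w2.png",cv2.resize(c["pixels"][:,:,::-1],(800,600)))
E
```

```text
3.4 [0.52233877 0.16481848 0.06164203] [ 0.22005741 -0.3039806   2.31777613 -0.02113267  0.60355244  1.60884916] [ 0.16417698  0.02994102 -0.38013984]
[-0.      0.0034  0.0006  0.0821 -0.0501 -0.1374]
```

View pics/w2.png

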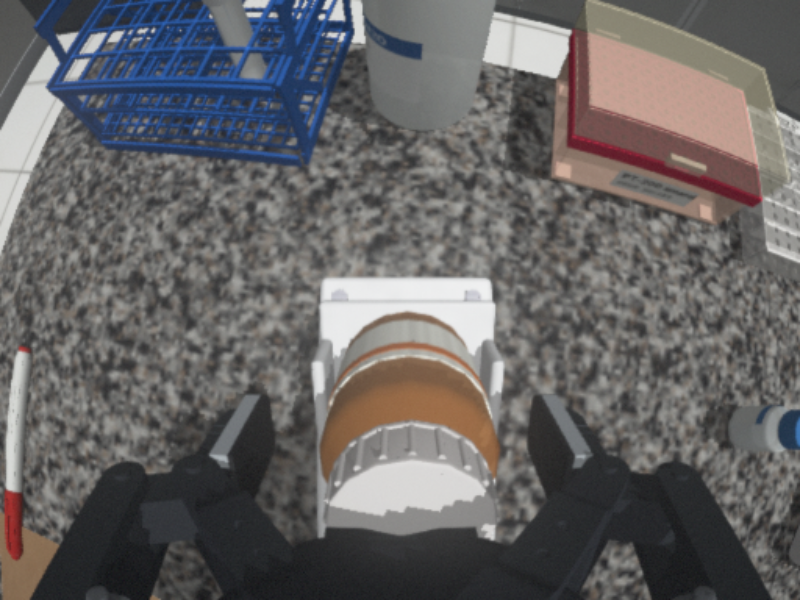

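The wrist view shows the bottle between the pads, with its body centre at column 410 and the finger midpoint at 402. That means shifting about 2.5 mm in +y tool before closing.

step_arm:
  rows:
    - [0, 0.0027, 0, 0, 0, 0]
    - [0, 0.0027, 0, 0, 0, 0]

```text
time: 3.7
tool_pos: [0.5224, 0.1633, 0.0614]
ee_rot: [-0.026, 0.961, 0.096, 0.258]
contact_force: [0.2, -0.1, 0.1]
finger_gap: 0.999
gripper_force: 0.0
```

step_arm:
  rows:
    - [0, 0, 0, 0, 0, 0]
    - [0, 0, 0, 0, 0, 0]
    - [0, 0, 0, 0, 0, 0]
    - [0, 0, 0, 0, 0, 0]
    - [0, 0, 0, 0, 0, 0]
    - [0, 0, 0, 0, 0, 0]
    - [0, 0, 0, 0, 0, 0]
    - [0, 0, 0, 0, 0, 0]
  jaw: 1
  grip_force: 35

```text
time: 4.7
tool_pos: [0.5222, 0.1635, 0.0612]
ee_rot: [-0.026, 0.961, 0.096, 0.258]
contact_force: [-6.4, -1.4, 7.0]
finger_gap: 0.61
gripper_force: 34.7
```

step_arm:
  rows:
    - [0.001, 0, -0.005, 0, 0, 0]
    - [0.001, 0, -0.015, 0, 0, 0]
    - [0.001, 0, -0.03, 0, 0, 0]
    - [0.001, 0, -0.05, 0, 0, 0]
    - [0.001, 0, -0.075, 0, 0, 0]
    - [0.001, 0, -0.1, 0, 0, 0]
    - [0.001, 0, -0.12, 0, 0, 0]
    - [0.001, 0, -0.12, 0, 0, 0]

```text
time: 5.7
tool_pos: [0.4649, 0.1521, 0.1677]
ee_rot: [-0.026, 0.961, 0.096, 0.26]
contact_force: [0.4, 0.0, -1.4]
finger_gap: 0.605
gripper_force: 37.0
```

```bash
python3 - <<'E'
from h import *
s=r.get_state();print(s["time"],s["tool_pos"],s["joint_pos"],s["contact_force"],s["finger_gap"])
for p in [(.50,.10,.22),(.5297,-.1882,.16)]: print(row(pose(PSI,0,p)))
c=r.camera("wrist")
cv2.imwrite("pics/w3.png",cv2.resize(c["pixels"][:,:,::-1],(640,480)))
E
```

```text
5.7 [0.46490865 0.15206754 0.16768064] [ 0.21870647 -0.71470458  2.38094447 -0.01223711  0.94756855  1.59522354] [ 0.4355117   0.01650349 -1.41829634] 0.6054726578983681
[ 4.72000e-02  5.80000e-02 -3.31000e-02 -3.90000e-03 -3.02467e+01
 -1.29000e-02]
[-7.00000e-03  3.46400e-01  4.70000e-03 -3.90000e-03 -3.02467e+01
 -1.29000e-02]
```

View pics/w3.png

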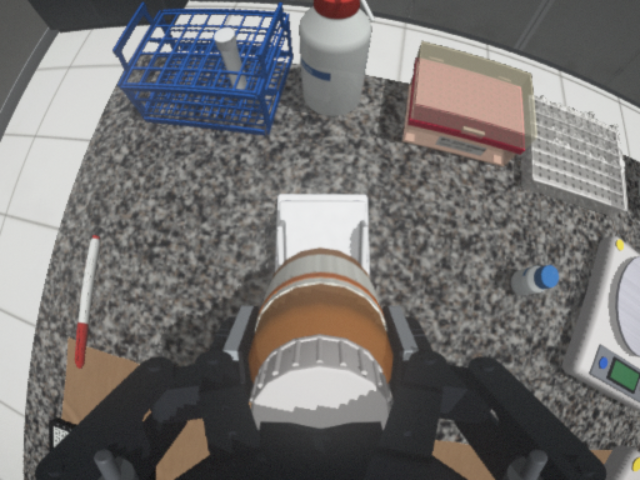

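The bottle is clear of the rest, held squarely and centred between the pads at about (320,350). I'll turn it upright and carry it over.

step_arm:
  rows:
    - [0.012, 0.014, -0.025, 0, -8, 0]
    - [0.024, 0.028, -0.033, 0, -16, 0]
    - [0.036, 0.042, -0.033, 0, -23, 0]
    - [0.047, 0.058, -0.033, 0, -30.2, 0]
    - [0.047, 0.058, -0.033, 0, -30.2, 0]
    - [0.047, 0.058, -0.033, 0, -30.2, 0]

```text
time: 6.5
tool_pos: [0.4989, 0.0999, 0.2157]
ee_rot: [0.0, 0.995, 0.099, -0.002]
contact_force: [-0.6, 0.2, -0.6]
finger_gap: 0.606
gripper_force: 37.2
```

```bash
python3 - <<'E'
from h import *
s=r.get_state();print(s["time"],s["tool_pos"],s["joint_pos"],s["contact_force"],s["finger_gap"])
print(row(pose(PSI,0,(.5297,-.1882,.13))))
E
```

```text
6.5 [0.49889456 0.09986881 0.21567891] [ 9.67813045e-02 -1.05575655e-01  1.75462098e+00 -1.88664907e-05
  1.49744195e+00  1.46910794e+00] [-0.62296351  0.20970134 -0.62088129] 0.6064724020445776
[-0.0262  0.2885  0.0857 -0.0275  0.2791 -0.0284]
```

step_arm:
  rows:
    - [-0.003, 0.04, 0, 0, 0, 0]
    - [-0.008, 0.09, 0, 0, 0, 0]
    - [-0.013, 0.14, 0, 0, 0, 0]
    - [-0.018, 0.19, 0, 0, 0, 0]
    - [-0.022, 0.24, 0, 0, 0, 0]
    - [-0.026, 0.275, 0.02, 0, 0, 0]
    - [-0.026, 0.2885, 0.05, 0, 0.2, 0]
    - [-0.026, 0.2885, 0.085, 0, 0.2, 0]

```text
time: 7.5
tool_pos: [0.5306, -0.1891, 0.1333]
ee_rot: [0.001, 0.995, 0.099, 0.002]
contact_force: [-0.3, 0.4, -0.8]
finger_gap: 0.609
gripper_force: 37.3
```

step_arm:
  rows:
    - [0, 0, 0, 0, 0, 0]
    - [0, 0, 0, 0, 0, 0]
    - [0, 0, 0, 0, 0, 0]

```text
time: 7.88
tool_pos: [0.5318, -0.1884, 0.135]
ee_rot: [0.001, 0.995, 0.099, 0.002]
contact_force: [0.2, 0.4, -1.0]
finger_gap: 0.612
gripper_force: 37.3
```

```bash
python3 - <<'E'
from h import *
s=r.get_state();print(s["time"],s["tool_pos"],s["contact_force"],s["finger_gap"])
print(row(pose(PSI,0,(.5297,-.1882,.078))))
c=r.camera("wrist"); a=c["pixels"][:,:,::-1]; b=r.camera("scene")
cv2.imwrite("pics/w4.png",np.hstack([cv2.resize(a,(400,300)),cv2.resize(b["pixels"][170:245,270:370,::-1],(400,300))]))
np.savez("scene2.npz",**{k:v for k,v in b.items() if not isinstance(v,str)})
t=r.camera("top");P=cloud(t);h=cv2.cvtColor(t["pixels"],cv2.COLOR_RGB2HSV)
Q=cloud(b);hb=cv2.cvtColor(b["pixels"],cv2.COLOR_RGB2HSV)
m=(np.abs(Q[...,0]-.53)<.05)&(np.abs(Q[...,1]+.19)<.05)&(Q[...,2]>.07)&(hb[...,1]>100)&(hb[...,0]<20)
print("amber",m.sum(),Q[m].mean(0),Q[m].min(0),Q[m].max(0))
E
```

```text
7.875 [ 0.53180365 -0.18842726  0.1350124 ] [ 0.17104631  0.37280001 -1.02496841] 0.6115082851523803
[-0.0022 -0.0008  0.057   0.1409 -0.196   0.0163]
amber 186 [ 0.514379   -0.20098675  0.14925621] [ 0.50203655 -0.21769323  0.10412303] [ 0.5438892  -0.17136507  0.17935719]
```

View pics/w4.png

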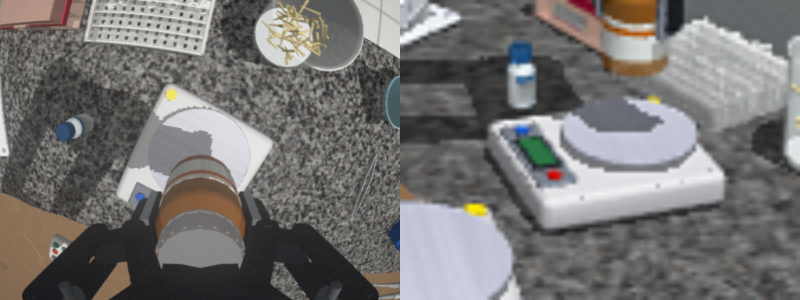

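The bottle hangs upright above the pan; the scene depth puts its underside about 31 mm below the TCP. I'll lower it gently.

step_arm:
  rows:
    - [-0.002, -0.0005, 0.012, 0.1, -0.2, 0]
    - [-0.002, -0.0005, 0.024, 0.1, -0.2, 0]
    - [-0.002, -0.0005, 0.036, 0.1, -0.2, 0]
    - [-0.002, -0.0005, 0.044, 0.1, -0.2, 0]
    - [-0.002, -0.0005, 0.05, 0.1, -0.2, 0]
    - [-0.002, -0.0005, 0.052, 0.1, -0.2, 0]
    - [-0.002, -0.0005, 0.053, 0.1, -0.2, 0]
    - [-0.002, -0.0005, 0.053, 0.1, -0.2, 0]

```text
time: 9.02
tool_pos: [0.5287, -0.1883, 0.0798]
ee_rot: [-0.001, 0.995, 0.099, -0.002]
contact_force: [0.0, 0.2, -1.4]
finger_gap: 0.612
gripper_force: 37.3
```

step_arm:
  rows:
    - [0, 0, 0.0005, 0, 0, 0]
    - [0, 0, 0.001, 0, 0, 0]
    - [0, 0, 0.0015, 0, 0, 0]
    - [0, 0, 0.002, 0, 0, 0]

```text
time: 9.52
tool_pos: [0.5284, -0.1882, 0.0774]
ee_rot: [-0.001, 0.995, 0.099, -0.002]
contact_force: [0.5, -0.2, -2.2]
finger_gap: 0.61
gripper_force: 37.3
```

step_arm:
  rows:
    - [0, 0, 0.0005, 0, 0, 0]
    - [0, 0, 0.001, 0, 0, 0]
    - [0, 0, 0.001, 0, 0, 0]

```text
time: 9.9
tool_pos: [0.5284, -0.1882, 0.0764]
ee_rot: [-0.001, 0.995, 0.099, -0.002]
contact_force: [0.8, 0.2, -1.9]
finger_gap: 0.608
gripper_force: 37.3
```

step_arm:
  rows:
    - [0, 0, 0.0005, 0, 0, 0]
    - [0, 0, 0.001, 0, 0, 0]
    - [0, 0, 0.001, 0, 0, 0]

```text
time: 10.28
tool_pos: [0.5284, -0.1882, 0.0754]
ee_rot: [-0.001, 0.995, 0.099, -0.002]
contact_force: [-0.3, 0.5, -0.7]
finger_gap: 0.613
gripper_force: 37.3
```

step_arm:
  rows:
    - [0, 0, 0.0005, 0, 0, 0]
    - [0, 0, 0.001, 0, 0, 0]
    - [0, 0, 0.001, 0, 0, 0]

```text
time: 10.65
tool_pos: [0.5286, -0.1883, 0.0751]
ee_rot: [-0.001, 0.995, 0.099, -0.002]
contact_force: [-2.3, 0.4, 5.0]
finger_gap: 0.611
gripper_force: 37.8
```

step_arm:
  rows:
    - [0, 0, 0.0003, 0, 0, 0]
    - [0, 0, 0.0005, 0, 0, 0]
    - [0, 0, 0.0005, 0, 0, 0]

```text
time: 11.02
tool_pos: [0.5286, -0.1883, 0.075]
ee_rot: [-0.001, 0.995, 0.099, -0.002]
contact_force: [-4.9, 2.0, 8.7]
finger_gap: 0.611
gripper_force: 38.2
```

It's touching down with light contact, so I'll release.

step_arm:
  rows:
    - [0, 0, -0.0004, 0, 0, 0]
    - [0, 0, -0.0004, 0, 0, 0]
  grip_force: 20

```text
time: 11.28
tool_pos: [0.5286, -0.1882, 0.0751]
ee_rot: [-0.001, 0.995, 0.099, -0.002]
contact_force: [-4.1, 0.6, 6.4]
finger_gap: 0.615
gripper_force: 37.9
```

step_arm:
  rows:
    - [0, 0, 0, 0, 0, 0]
    - [0, 0, 0, 0, 0, 0]
    - [0, 0, 0, 0, 0, 0]
    - [0, 0, 0, 0, 0, 0]
    - [0, 0, 0, 0, 0, 0]
    - [0, 0, 0, 0, 0, 0]
  jaw: 0

```text
time: 12.02
tool_pos: [0.5285, -0.1882, 0.0743]
ee_rot: [-0.001, 0.995, 0.099, -0.002]
contact_force: [0.2, 0.3, 0.9]
finger_gap: 1.0
gripper_force: 0.0
```

step_arm:
  rows:
    - [0, 0, -0.01, 0, 0, 0]
    - [0, 0, -0.03, 0, 0, 0]
    - [0, 0, -0.06, 0, 0, 0]
    - [0, 0, -0.1, 0, 0, 0]
    - [0, 0, -0.14, 0, 0, 0]
    - [0, 0, -0.18, 0, 0, 0]

```text
time: 12.78
tool_pos: [0.5293, -0.1884, 0.2578]
ee_rot: [-0.0, 0.995, 0.099, -0.001]
contact_force: [-0.4, -0.5, -0.4]
finger_gap: 1.0
gripper_force: 0.0
```

step_arm:
  rows:
    - [-0.05, 0, 0, 0, 0, 0]
    - [-0.1, 0, 0, 0, 0, 0]
    - [-0.12, 0, 0, 0, 0, 0]
    - [-0.12, 0, 0, 0, 0, 0]
    - [-0.12, 0, 0, 0, 0, 0]

```text
time: 13.4
tool_pos: [0.4123, -0.2121, 0.2559]
ee_rot: [-0.0, 0.995, 0.099, -0.001]
contact_force: [-0.3, -0.1, 0.6]
finger_gap: 1.002
gripper_force: 0.0
```

```bash
python3 - <<'E'
from h import *
s=r.get_state();print(s["time"],s["tool_pos"],s["contact_force"],s["finger_gap"])
a=r.camera("wrist")["pixels"][:,:,::-1]; b=r.camera("scene")
cv2.imwrite("pics/w5.png",np.hstack([cv2.resize(a,(400,300)),cv2.resize(b["pixels"][150:225,270:370,::-1],(400,300))]))
t=r.camera("top");P=cloud(t)
m=(np.abs(P[...,0]-.53)<.06)&(np.abs(P[...,1]+.19)<.06)&(P[...,2]>.125)&(P[...,2]<.15)
if m.any(): print("cap",m.sum(),P[m].mean(0),P[m].min(0),P[m].max(0))
E
```

```text
13.4 [ 0.41227094 -0.21214405  0.25592574] [-0.34375369 -0.08422215  0.57065493] 1.002009844603447
cap 192 [ 0.52601675 -0.18891335  0.13595743] [ 0.50487567 -0.20847305  0.12702534] [ 0.54839061 -0.16933674  0.14110282]
```

View pics/w5.png

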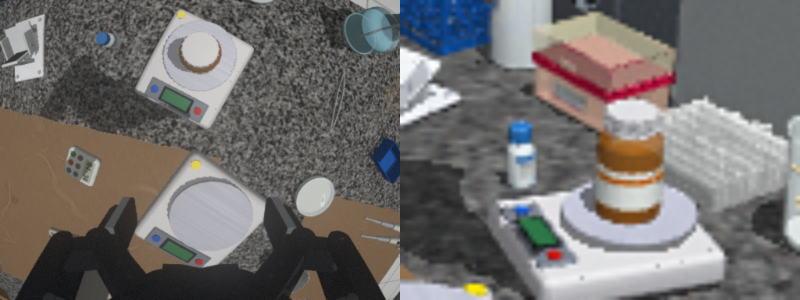

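The bottle stands upright on the small balance's pan. Its cap is about 3–4 mm from the pan centre at z = 0.136, and the vial and the rest are undisturbed.

```bash
python3 -c "
from plant import r
print(r.job_done())"
```

```text
the job is handed in; nothing more can be done
None
```

The amber bottle stands upright on the small balance's pan, its cap measured 3–4 mm from the pan centre; it was set down gently and released, no other object was seen to have moved, and the job was handed in at about 13.5 s.

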